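# Swing a loaded print bed round the corner post and seat it on its locating pins

### The job

The square print bed lies a quarter turn wrong in its scraping dock: push it by its edges so that its cut-out corner hooks on the orange corner post, and swing it round that post, bearing on it, until its side lies flush along the orange rail and its notches face the two pins. Then slide it along the rail, past the sprung roller, and press it fully home on both pins with a steady 15 to 20 N for half a second: feel for the stop, push level, and never jam it against post, rail or pins with more than 25 N. Do not touch the fresh prints on it, leave the things around the dock alone, and let go.

Things in the scene. Friction and masses are not known exactly. Their poses are not given: they have to be found in the camera images.
- plate: loose square print bed, 120 x 120 x 16 mm, about 0.5 kg, aluminium on a black underside, flat on the dock's board, too wide to grasp. Origin: middle of its underside. x points out through its notched edge (silver band on top, two notches 14 mm wide, 13 mm deep, at y = +-36 mm), z up. The corner at -x, +y has a square cut-out: x below -38 mm and y above 46 mm is missing
- plate_centre (a point): centre of the bed, half-way up (8 mm), axes as the bed's. At the start its x points to the dock's -y (a quarter turn clockwise from home, seen from above, give or take 6 degrees): it must turn counter-clockwise. The cut-out then faces the post, 10 to 30 mm short of it. Sliding the bed on the board takes 2 to 5 N
- prints: fresh prints stuck on the bed's top: three orange gears 41 mm across and 9 mm high and a 20 mm olive cube, all at least 8 mm inside the bed's edges; origin at the middle of the bed's top. Not to be touched
- dock: scraping dock, fixed to the table: grey board 325 x 215 mm, 10 mm thick, origin at the middle of its underside (the board reaches from x = -160 to +165 mm). x points from the mouth to the pins (roughly away from the robot), y to the left towards the rail, z up. The bed slides on the board's top, z = 10 mm
- post: fixed orange corner post, round, 14 mm diameter, 30 mm high; origin on its axis at the board's top, axes as the dock's. Hooked in the bed's cut-out it lies at x = -45, y = 53 mm in the bed's frame (touching both walls) and is the pivot: pushing the bed's near side (its -y side) 10 to 35 mm right of its middle (towards +x) then swings the bed counter-clockwise round the post until its +y side lies flush on the rail
- rail: fixed orange rail 155 mm long, 20 mm high, running along the dock's +x from beside the post; origin on its centre line at its front end, at the board's top. Its guiding face is the plane 7 mm to the -y side of the origin (7 mm to the +y side of the post's axis)
- pins: two fixed steel locating pins, 10 mm diameter, 20 mm high, at +-36 mm along the dock's y from the origin, which lies midway between them at the board's top. Home is where they bear on the bottoms of both notches
- home (a point): where the bed's centre lies when it is home on the pins and flush with the rail (axes as the dock's; the bed's x then points along this x): 90 mm past the post along x and 53 mm to its -y side. The swing round the post ends some 45 mm short of it
- plunger (a joint): spring slide (m) of a free-turning black roller, 18 mm diameter, at the right of the way, opposite the rail, 47 mm past home along x. 0 = fully out: the roller stands 2.5 mm in the bed's way. The bed's front corner pushes it back: a felt bump, then it presses the bed to the rail (2.6 N); sliding then takes 4 to 9 N in all (more if the bed is also pressed down), before the hard stop at the pins. Its block is 26 mm high
- scraper: bystander: plate scraper with black handle and steel blade lying on the table right of the dock, 168 mm long, 56 mm wide, 14 mm high
- glue_mid (a point): bystander: middle of the white standing glue stick, 30 mm diameter, 98 mm high, left of the dock
- brass_brush: bystander: wire brush with wooden handle lying left of the dock, 150 mm long, 22 mm high

How it is judged (in metres and radians):
On the way, in this order (a step that is already met when the one before it is completed fails the run):
1. the bed bears on the corner post (over 0.6 N) while it is half-way round its quarter turn (25 to 65 degrees from the home attitude) (contact force between plate and post above 0.6 N and angle between the x axis of plate_centre and the x axis of home, either way round between 0.44 and 1.13 rad), for 0.05 s.
2. turned: the bed's side lies flush along the rail, within 3.5 degrees and 3 mm, before it is slid home (angle between the x axis of plate_centre and the x axis of home, either way round below 0.06 rad and y of plate_centre in the frame of home between -0.003 and 0.003 m and x of plate_centre in the frame of home below -0.006 m), for 0.1 s.
3. the bed is home and pressed on the pins with over 4 N for 0.3 s (angle between the x axis of plate_centre and the x axis of home, either way round below 0.03 rad and x of plate_centre in the frame of home between -0.0018 and 0.003 m and y of plate_centre in the frame of home between -0.0025 and 0.0025 m and contact force between plate and pins above 4 N), for 0.3 s.
At the end, for the whole second after the job is handed in: The bed is flat and at rest with the pins at the bottoms of both notches (within 1.8 mm of home along the rail), flush on the rail (within 2.5 mm and 1.7 degrees), and the robot touches nothing (angle between the x axis of plate_centre and the x axis of home, either way round below 0.03 rad and x of plate_centre in the frame of home between -0.0018 and 0.003 m and y of plate_centre in the frame of home between -0.0025 and 0.0025 m and linear speed of plate below 0.01 m/s and angle between plate_centre's own z axis and vertical below 0.03 rad).
It fails at once if the bed is jammed against the post, the rail or the pins with more than 25 N (contact force between plate and post above 25 N or contact force between plate and rail above 25 N or contact force between plate and pins above 25 N).
It fails at once if the robot touches the prints on the bed (contact force between any of the fingers, the arm and prints above 0.5 N).
It fails at once if the bed is tipped by more than 6 degrees (angle between plate_centre's own z axis and vertical above 0.105 rad).
It fails at once if the scraper, the glue stick or the brush is moved more than 15 mm (distance of any of scraper, glue_mid, brass_brush from where it was at the start of the episode above 0.015 m).
It also fails if it takes over 72 s, if anything falls off the work surface, if the arm or the gripper's body presses on something with over 40 N, if the wrist force passes 120 N, or if a joint passes its speed limit or range.

### The arm

A 6-joint arm with a two-finger parallel gripper is mounted at the origin on a cart in front of the work surface, level with it; the furniture and walls round the work are solid. World frame = base frame: x ahead of the robot, y to its left, z up, the work surface at z = 0. Lengths are in mm, angles in rad, forces in N, time in s.
With the tool pointing down it reaches from about 275 to 750 mm from the base axis. Payload 10.2 kg.
Tool frame: the origin (TCP) lies between the finger pads; the fingertips stand 11 mm ahead of it and the grasp point (between the pads) lies 8 mm behind it; z points along the fingers, y is the line along which they close (so a half turn about z gives the same grasp; the last joint's range is limited). The gripper opens to 85 mm and grips with 20 to 120 N. Pads are 22 mm wide; open, the fingers measure 114 mm over their backs; the gripper's body (76 mm by 85 mm) begins 54 mm behind the grasp point. The pads swing forward as they close: fully open they stand 13 mm farther back than shut.
Start: joints at [-1.357, 0.313, 1.498, -0, 1.331, -0.223], TCP at [222.086, -475.72, 242.294] pointing down, gripper open.
Joint ranges: [-2.94, 2.94], [-0.97, 2.17], [0.19, 2.56], [-1.23, 4.37], [0.02, 3.11], [-2.88, 2.88]. Speed limits (rad/s): [2.39, 2.39, 3.01, 3.14, 3.14, 3.14].

### API

Orientations are given as a unit quaternion [w, x, y, z].
In Python, from rig import sense, eyes, finish_job gives the robot as it stands.
- The arm moves only by the shell command python3 -m jog 'ROWS' [FORCE]. ROWS is JSON, a list of rows, each a list of 7 numbers: the shift along the tool's x, y, z in m, then the turn, a rotation vector about the tool's x, y, z in rad, then the finger opening in m, from 0 to 0.0854. In form: [[dx, dy, dz, rx, ry, rz, gripper], ...]. A call has 1 to 5 rows; each row shifts and turns the commanded pose from where the row before left it, along the tool's axes as they then stand; what a row does not reach is not made up. A row lasts 1/10 s, in which the tool goes at most 50 mm and 8.59 degrees, less where a joint would pass 70% of its speed; a pose out of reach is approached as far as the arm can. A call is refused whole if a number of a shift passes 0.05 or a number of a turn 0.15, either way. A call with a gripper value outside its range is refused whole. The fingers move at their own pace and stop on an object; FORCE is the grip in N (left out, the last holds). Time passes only in rows, so rows that do not move let the fingers close. It gives the time, the measured TCP pose, the force, the opening and the grip force at its end, in the units of the state.
- sense(): the state, without advancing time (a new reading comes with each control period).
- eyes.capture(name): name is "side" or "top" or "wrist"; returns the picture (420x560x3 uint8, red, green, blue); there is no depth.
- eyes.calibration(name): a dict with "fx", "fy", "cx", "cy" (pixels), "cam_to_world" (4x4, takes a point from camera to world coordinates); the wrist camera has in their place "mount" (4x4, takes a point from camera to tool coordinates, whose origin is the TCP and whose axes are the flange's). Camera axes: x right, y down, z forward; pixel columns grow to the right and rows downward; lengths in mm; the calibration is good to about 2 mm. The wrist camera is an equidistant fisheye: a pixel r from the principal point sees the ray r / f radians off the axis. A picture is of the moment at which its call begins: read the wrist's pose just before it. calibration takes no time and is no camera call.
- finish_job(): hands the job in; it is judged then, once.
The state is a dict: "time_s": time; "joints": joint angles; "dq": joint speeds; "tau": joint torques, N m; "eef_pos": TCP position; "ee_rot": TCP orientation; "force": force on the tool from outside, world axes, zero at the start; "wrist_torque": the same for the moment, N m; "grip_width": opening from 0.0 (shut) to 1.0 (fully open); "grip_force": force on a finger pad.
Only numpy, scipy, OpenCV 4.12 (cv2) and the standard library are available. Lean on these libraries where they do the work, as an engineer would, in place of code of your own. Each camera call takes 0.05 s, during which the arm holds its last target. There are 200 camera calls.

## Working session

There is one attempt and no reset: what is moved stays moved. The work goes in short steps, Python scripts to look and compute and a shell command to move; the robot and the scene stay as the last step left them, time stands still between calls to the robot, and variables do not carry over. Pictures are saved under pics/ and viewed, at most 12 in all, crops included, and the job is handed in when it is done.

```bash
mkdir -p pics; ls; python3 - <<'E'
from rig import sense, eyes
import cv2,numpy as np
s=sense();print(s)
for n in("top","side"):
    im=eyes.capture(n);cv2.imwrite(f"pics/{n}0.png",im[:,:,::-1])
    c=eyes.calibration(n);print(n,c)
print(eyes.calibration("wrist"))
E
```

```text
pics
{'time_s': 0.0, 'joints': array([-1.35740236e+00,  3.13477987e-01,  1.49842033e+00,  9.51192351e-07,
        1.33099727e+00, -2.23414709e-01]), 'dq': array([ 2.63438223e-04,  6.99242221e-04,  8.88490449e-04,  5.32798623e-04,
        3.45755899e-05, -5.34385552e-04]), 'tau': array([ 6.47597026e-04, -4.12262678e+01, -2.59748000e+01, -1.26652508e-04,
        4.09987741e-03, -7.80140965e-06]), 'eef_pos': array([ 222.03234695, -475.47850677,  241.72705011]), 'ee_rot': array([-6.51458875e-04,  9.76244245e-01,  2.16671987e-01,  3.72599709e-06]), 'force': array([-0.22085718,  0.15763158, -0.50187357]), 'wrist_torque': array([ 0.02302712, -0.00439861,  0.00569125]), 'grip_force': 0.0, 'grip_width': 1.0000266397310806}
top {'fx': 394.76263885675394, 'fy': 394.76263885675394, 'cx': 277.36207472725977, 'cy': 211.06484277264877, 'cam_to_world': array([[ 2.43569876e-02, -9.83282085e-01,  1.80452429e-01,
         4.60128149e+02],
       [-9.99339062e-01, -2.88205177e-02, -2.21543682e-02,
         2.74817499e+01],
       [ 2.69847258e-02, -1.79793548e-01, -9.83334178e-01,
         9.72455953e+0
[... 309 characters left out ...]
.92577937e-01, -4.03370690e-01,  8.67000714e-01,
        -7.35477780e+02],
       [ 9.08103146e-03, -9.07806465e-01, -4.19291017e-01,
         4.36170570e+02],
       [ 0.00000000e+00,  0.00000000e+00,  0.00000000e+00,
         1.00000000e+00]])}
{'fx': 325.19226210127806, 'fy': 325.19226210127806, 'cx': 276.7847575122114, 'cy': 203.6614108737636, 'mount': array([[ 1.40527328e-03, -9.52531938e-01, -3.04435433e-01,
         7.79624883e+01],
       [ 9.99998939e-01,  1.45545066e-03,  6.21102032e-05,
        -8.06027904e-01],
       [ 3.83928801e-04, -3.04435198e-01,  9.52532972e-01,
        -1.32342628e+02],
       [ 0.00000000e+00,  0.00000000e+00,  0.00000000e+00,
         1.00000000e+00]])}
```

View pics/top0.png

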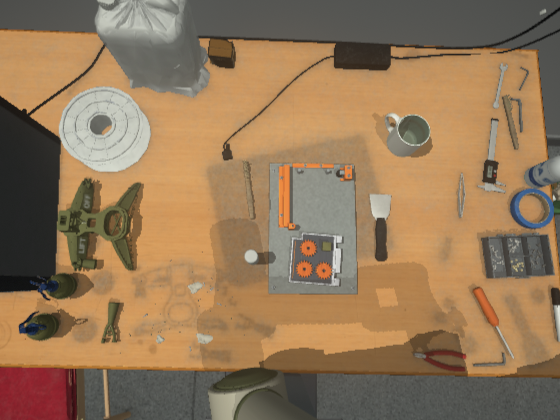

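View pics/side0.png

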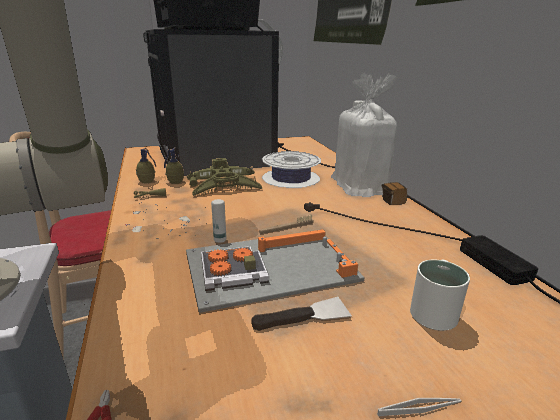

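```bash
python3 - <<'E'
import cv2
im=cv2.imread("pics/top0.png")
cv2.imwrite("pics/c0.png",cv2.resize(im[155:300,235:395],None,fx=4,fy=4,interpolation=cv2.INTER_CUBIC))
E
```

```text
(no output)
```

View pics/c0.png

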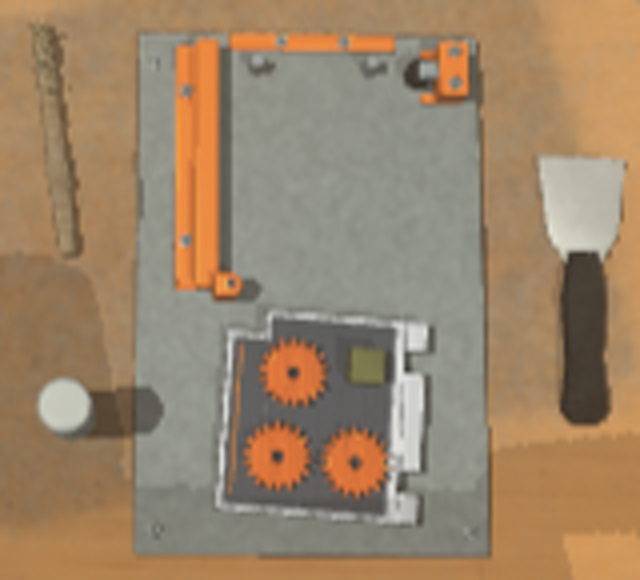

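```bash
cat > h.py <<'E'
import numpy as np
from rig import eyes,sense
def ray(n,u,v,z):
    c=eyes.calibration(n);T=c["cam_to_world"]
    d=T[:3,:3]@[(u-c["cx"])/c["fx"],(v-c["cy"])/c["fy"],1];o=T[:3,3]
    return (o+d*(z-o[2])/d[2])[:2]
def crop(u,v,z): return ray("top",u/4+235-.375,v/4+155-.375,z)
E
python3 - <<'E'
from h import *
B=[crop(*p,10) for p in[(137,33),(477,38),(490,555),(135,553)]]
print("board",np.round(B),[np.linalg.norm(B[i]-B[(i+1)%4]).round() for i in range(4)])
P=[crop(*p,26) for p in[(218,507),(420,522),(432,324),(272,313),(232,330)]]
print("plate",np.round(P),"sides",np.linalg.norm(P[0]-P[1]),np.linalg.norm(P[1]-P[2]), "ctr",(P[0]+P[2]+ 0)/2)
for i,j in((0,1),(1,2)):d=P[j]-P[i];print(np.degrees(np.arctan2(d[1],d[0])))
print("post",crop(230,283,40)); pins=[crop(262,58,30),crop(374,58,30)];print("pins",pins)
r=[crop(219,40,30),crop(219,280,30)];print("rail edge",r)
print("roller block",crop(455,70,36),"scraper",crop(585,420,10),crop(540,157,5),"glue",crop(65,405,98),"brush",crop(70,250,15))
dx=np.mean(B[:2],0)-np.mean(B[2:],0);print("yaw",np.degrees(np.arctan2(dx[1],dx[0])),"ctr",np.mean(B,0))
E
```

```text
board [[ 760.   30.]
 [ 764. -186.]
 [ 442. -191.]
 [ 438.   22.]] [np.float64(217.0), np.float64(323.0), np.float64(213.0), np.float64(323.0)]
plate [[ 466.  -26.]
 [ 460. -146.]
 [ 578. -153.]
 [ 582.  -56.]
 [ 571.  -32.]] sides 119.95331587081199 118.29487572305871 ctr [521.88628365 -89.55046373]
-92.77488988041188
-3.771732787144966
post [597.5381248  -29.63566217]
pins [array([740.43546887, -47.62348697]), array([ 742.68857609, -117.30431004])]
rail edge [array([751.15681171, -20.72574979]), array([600.65235271, -23.56891529])]
roller block [ 734.82922821 -166.56546509] scraper [ 523.6424594  -249.90793565] [ 688.67839888 -226.52317878] glue [518.57070568  63.68084712] brush [618.8938161   67.50325119]
yaw 1.0938671334332715 ctr [600.85071917 -81.0185487 ]
```

```bash
python3 -m jog '[[0.044,-0.0167,0,0,0,0,0],[0.044,-0.0167,0,0,0,0,0],[0.044,-0.0167,0,0,0,0,0],[0.044,-0.0167,0,0,0,0,0],[0.044,-0.0167,0,0,0,0,0]]' 40
python3 -m jog '[[0.044,-0.0167,0,0,0,0,0],[0.044,-0.0167,0,0,0,0,0],[0.044,-0.0167,0,0,0,0,0],[0.044,-0.0167,0,0,0,0,0],[0,0,0,0,0,0,0]]'
python3 -m jog '[[0,0,0.02,0,0,-0.135,0],[0,0,0.03,0,0,-0.135,0],[0,0,0.03,0,0,-0.135,0],[0,0,0.03,0,0,-0.135,0],[0,0,0.03,0,0,-0.135,0]]'
python3 -m jog '[[0,0,0,0,0,-0.135,0],[0,0,0,0,0,-0.135,0],[0,0,0,0,0,-0.132,0],[0,0,0,0,0,0,0],[0,0,0,0,0,0,0]]'
```

```text
time_s: 0.6
eef_pos: [387.0, -305.3, 242.1]
ee_rot: [-0.0, 0.976, 0.217, -0.0]
force: [0.3, -1.1, 0.1]
grip_width: 0.143
grip_force: 0.0
time_s: 1.1
eef_pos: [519.6, -168.1, 241.7]
ee_rot: [-0.001, 0.976, 0.219, 0.0]
force: [-0.2, -0.9, -0.2]
grip_width: 0.001
grip_force: 0.0
time_s: 1.6
eef_pos: [516.7, -172.4, 101.0]
ee_rot: [-0.0, 0.848, 0.53, -0.0]
force: [0.5, -0.8, 0.0]
grip_width: -0.004
grip_force: 0.0
time_s: 2.1
eef_pos: [517.0, -172.3, 102.2]
ee_rot: [-0.0, 0.728, 0.685, -0.0]
force: [-0.8, 0.1, -0.1]
grip_width: 0.001
grip_force: 0.0
```

```bash
python3 -m jog '[[0,0,0.025,0,0,0,0],[0,0,0.025,0,0,0,0],[0,0,0.02,0,0,0,0],[0,0,0.006,0,0,0,0],[0,0,0,0,0,0,0]]'
python3 - <<'E'
from h import *
import cv2
im=eyes.capture("wrist");cv2.imwrite("pics/w0.png",im[:,:,::-1]);print(sense()["eef_pos"],sense()["force"])
E
```

```text
time_s: 2.6
eef_pos: [517.0, -172.0, 25.9]
ee_rot: [-0.001, 0.728, 0.686, -0.0]
force: [-0.2, 0.7, 0.5]
grip_width: -0.0
grip_force: 0.0
[ 517.51180176 -172.21809637   26.79776806] [0.24149072 0.30973313 0.6345771 ]
```

View pics/w0.png

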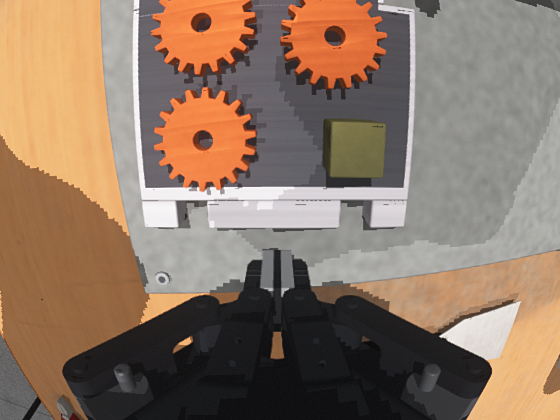

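```bash
python3 -m jog '[[0.004,0,0,0,0,0,0],[0.003,0,0,0,0,0,0],[0.002,0,0,0,0,0,0],[0.002,0,0,0,0,0,0],[0.002,0,0,0,0,0,0]]'
python3 -m jog '[[0.002,0,0,0,0,0,0],[0.002,0,0,0,0,0,0],[0.002,0,0,0,0,0,0],[0.002,0,0,0,0,0,0],[0.002,0,0,0,0,0,0]]'
python3 - <<'E'
from h import *
import cv2
im=eyes.capture("top");cv2.imwrite("pics/t1.png",im[:,:,::-1])
im=eyes.capture("wrist");cv2.imwrite("pics/w1.png",im[:,:,::-1]);print(sense()["eef_pos"],sense()["force"])
E
```

```text
time_s: 3.15
eef_pos: [518.1, -158.8, 26.5]
ee_rot: [0.0, 0.727, 0.687, 0.0]
force: [0.3, -0.5, 0.4]
grip_width: -0.005
grip_force: 0.0
time_s: 3.65
eef_pos: [518.8, -149.1, 26.4]
ee_rot: [0.0, 0.727, 0.687, 0.0]
force: [-0.3, -5.2, 0.7]
grip_width: -0.0
grip_force: 2.3
[ 518.76344266 -148.84886366   26.41473642] [ 0.94326789 -2.36290756  1.59126242]
```

View pics/w1.png

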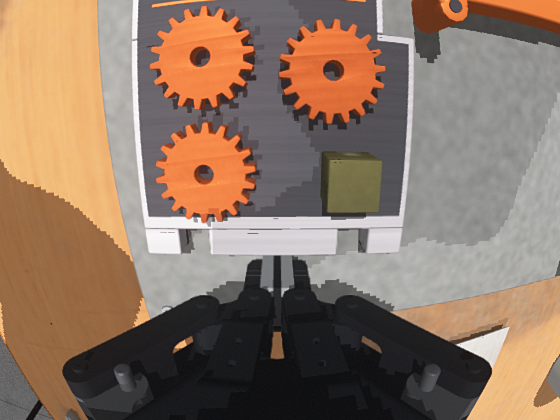

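```bash
cat >> h.py <<'E'
from scipy.spatial.transform import Rotation as R
def wray(u,v,z,p,yaw):
    c=eyes.calibration("wrist");M=c["mount"]
    a,b=u-c["cx"],v-c["cy"];r=np.hypot(a,b);t=r/c["fx"]
    d=np.array([a/r*np.sin(t),b/r*np.sin(t),np.cos(t)])
    A=np.array([[np.cos(yaw),np.sin(yaw),0],[np.sin(yaw),-np.cos(yaw),0],[0,0,-1]])
    o=np.array(p)+A@M[:3,3];d=A@M[:3,:3]@d
    return (o+d*(z-o[2])/d[2])[:2]
E
python3 - <<'E'
from h import *
y=2*np.arctan2(.687,.727);p=[518.8,-149,26.5]
g=lambda u,v,z:wray(u,v,z,p,y).round(1)
print("front corners L,R",g(149,254,26),g(400,252,26),"far R end (y=60 side)",g(412,38,26),"cut inner",g(378,37,26),"mid edge",g(277,254,26))
print("post top",g(454,8,40),"far-left",g(134,38,26),"tip",g(277,256,26))
p=[517.2,-172.1,26.3]
print("before",g(146,226,26),g(405,226,26))
E
```

```text
front corners L,R [ 457.6 -134.8] [ 578.  -140.2] far R end (y=60 side) [581.6 -42.5] cut inner [566.1 -43.1] mid edge [ 519.2 -136.8]
post top [595.8 -30.4] far-left [463.9 -35.5] tip [ 519.2 -137.8]
before [ 457.6 -143.3] [ 577.6 -149.9]
```

```bash
python3 -m jog '[[0.002,0,0,0,0,0,0],[0.002,0,0,0,0,0,0],[0,0,0,0,0,0,0],[0,0,0,0,0,0,0]]'
python3 -m jog '[[-0.01,0,0,0,0,0,0],[-0.01,0,0,0,0,0,0],[0,0,-0.04,0,0,0,0],[0,0,-0.03,0,0,0,0],[0,0,0,0,0,0,0]]'
```

```text
time_s: 4.15
eef_pos: [518.9, -144.8, 26.4]
ee_rot: [-0.0, 0.727, 0.687, 0.0]
force: [0.4, -2.2, 2.4]
grip_width: -0.0
grip_force: 1.3
time_s: 4.65
eef_pos: [519.2, -166.5, 99.8]
ee_rot: [0.003, 0.727, 0.686, 0.001]
force: [0.7, -0.3, -0.1]
grip_width: -0.002
grip_force: 0.0
```

```bash
python3 -m jog '[[0.03,-0.028,0,0,0,0,0],[0.03,-0.028,0,0,0,0,0],[0.032,-0.0294,0,0,0,0,0],[0,0,0,0,0,0.13,0],[0,0,0,0,0,0.13,0]]'
python3 -m jog '[[0,0,0,0,0,0.13,0],[0,0,0,0,0,0.13,0],[0,0,0,0,0,0.13,0],[0,0,0,0,0,0.13,0],[0,0,0,0,0,0.13,0]]'
python3 -m jog '[[0,0,0,0,0,0.13,0],[0,0,0,0,0,0.13,0],[0,0,0,0,0,0.13,0],[0,0,0,0,0,0.13,0],[0,0,0,0,0,0.13,0]]'
python3 -m jog '[[0,0,0.02,0,0,0,0],[0,0,0.025,0,0,0,0],[0,0,0.02,0,0,0,0],[0,0,0.008,0,0,0,0],[0,0,0,0,0,0,0]]'
python3 - <<'E'
from h import *
import cv2
s=sense();im=eyes.capture("wrist");cv2.imwrite("pics/w2.png",im[:,:,::-1]);print(s["eef_pos"],s["ee_rot"],s["force"])
E
```

```text
time_s: 5.15
eef_pos: [436.8, -67.7, 95.8]
ee_rot: [-0.001, 0.811, 0.585, -0.0]
force: [0.5, -0.0, 0.4]
grip_width: 0.002
grip_force: 0.0
time_s: 5.65
eef_pos: [437.2, -68.5, 95.5]
ee_rot: [-0.001, 0.956, 0.295, -0.001]
force: [-0.1, 0.0, -0.5]
grip_width: -0.001
grip_force: 0.0
time_s: 6.15
eef_pos: [437.2, -68.5, 95.5]
ee_rot: [-0.0, 1.0, -0.026, -0.001]
force: [-0.8, -0.0, 0.1]
grip_width: -0.004
grip_force: 0.0
time_s: 6.65
eef_pos: [437.1, -68.3, 22.4]
ee_rot: [-0.001, 1.0, -0.023, -0.001]
force: [-0.3, 0.4, -0.7]
grip_width: 0.006
grip_force: 0.0
[437.06337713 -68.31747349  22.35068682] [-5.59066566e-04  9.99727337e-01 -2.33136177e-02 -1.18893333e-03] [-0.32913222  0.39685862 -0.66441171]
```

View pics/w2.png

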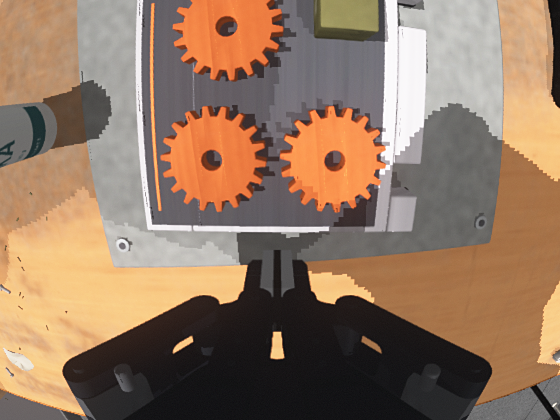

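```bash
python3 - <<'E'
from h import *
y=2*np.arctan2(-.0233,.9997);p=[437.1,-68.3,22.4];print(np.degrees(y))
g=lambda u,v,z:wray(u,v,z,p,y).round(1)
print(g(148,231,26),g(413,233,26),g(134,28,26))
E
python3 -m jog '[[0.005,0,-0.003,0,0,0,0],[0.005,0,0,0,0,0,0],[0.003,0,0,0,0,0,0],[0.002,0,0,0,0,0,0],[0.002,0,0,0,0,0,0]]'
python3 -m jog '[[0.002,0,0,0,0,0,0],[0.002,0,0,0,0,0,0],[0.002,0,0,0,0,0,0],[0.002,0,0,0,0,0,0],[0.002,0,0,0,0,0,0]]'
```

```text
-2.670301114041886
[463.1 -10.5] [ 456.6 -130.9] [552.3 -13.8]
time_s: 7.2
eef_pos: [453.6, -68.7, 26.3]
ee_rot: [-0.0, 1.0, -0.023, -0.002]
force: [-8.2, 0.2, 7.3]
grip_width: -0.002
grip_force: 4.4
time_s: 7.7
eef_pos: [463.5, -69.2, 26.3]
ee_rot: [-0.0, 1.0, -0.023, -0.002]
force: [-8.3, 0.8, 6.0]
grip_width: -0.002
grip_force: 4.3
```

```bash
python3 -m jog '[[0,0,-0.0015,0,0,0,0],[0,0,0,0,0,0,0]]'
python3 -m jog '[[0.001,0,0,0,0,0,0],[0.001,0,0,0,0,0,0]]'
python3 -m jog '[[0.001,0,0,0,0,0,0],[0.001,0,0,0,0,0,0]]'

```

```text
time_s: 7.9
eef_pos: [464.4, -69.4, 27.8]
ee_rot: [-0.0, 1.0, -0.023, -0.0]
force: [-3.3, 1.0, 1.0]
grip_width: 0.009
grip_force: 1.6
time_s: 8.1
eef_pos: [466.2, -69.5, 27.8]
ee_rot: [-0.0, 1.0, -0.023, -0.001]
force: [-4.9, 1.5, 2.8]
grip_width: 0.0
grip_force: 2.6
time_s: 8.3
eef_pos: [468.2, -69.6, 27.8]
ee_rot: [-0.0, 1.0, -0.023, -0.001]
force: [-5.3, 0.2, 1.8]
grip_width: -0.001
grip_force: 2.7
```

```bash
python3 -m jog '[[0.001,0,0,0,0,0,0],[0.001,0,0,0,0,0,0]]'
python3 -m jog '[[0.001,0,0,0,0,0,0],[0.001,0,0,0,0,0,0]]'
python3 - <<'E'
from h import *
import cv2
s=sense();im=eyes.capture("wrist");cv2.imwrite("pics/w3.png",im[:,:,::-1]);print(s["eef_pos"],s["ee_rot"],s["force"])
im=eyes.capture("top")[:,:,::-1];cv2.imwrite("pics/t3.png",im)
a=cv2.resize(im[155:300,235:395],(560,508),interpolation=cv2.INTER_CUBIC)
cv2.imwrite("pics/t3c.png",a)
E
```

```text
time_s: 8.5
eef_pos: [470.2, -69.7, 27.7]
ee_rot: [-0.0, 1.0, -0.023, -0.001]
force: [-5.5, 0.4, 1.8]
grip_width: -0.001
grip_force: 3.0
time_s: 8.7
eef_pos: [470.5, -69.6, 27.6]
ee_rot: [-0.0, 1.0, -0.023, -0.003]
force: [-19.5, -1.9, 13.8]
grip_width: -0.001
grip_force: 9.4
[470.51096315 -69.61029014  27.64298416] [-4.47033117e-04  9.99738530e-01 -2.26493923e-02 -3.11081470e-03] [-19.45375688  -1.87179939  13.82847806]
```

View pics/w3.png

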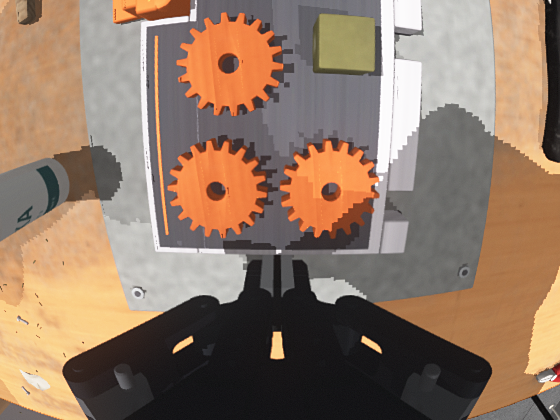

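```bash
python3 -m jog '[[-0.006,0,0,0,0,0,0],[0,0.015,0,0,0,0,0],[0,0.015,0,0,0,0,0],[0,0,0,0,0,0,0]]'
python3 -m jog '[[0.002,0,0,0,0,0,0],[0.001,0,0,0,0,0,0],[0,0,0,0,0,0,0]]'
```

```text
time_s: 9.2
eef_pos: [466.0, -101.0, 28.1]
ee_rot: [0.0, 1.0, -0.024, 0.001]
force: [0.4, -1.1, -0.9]
grip_width: 0.003
grip_force: 0.0
time_s: 9.5
eef_pos: [468.5, -99.3, 27.8]
ee_rot: [0.0, 1.0, -0.023, 0.0]
force: [0.3, -0.0, -0.8]
grip_width: -0.001
grip_force: 0.0
```

```bash
python3 -m jog '[[0.002,0,0,0,0,0,0],[0.0038,0.0055,0,0,0,-0.05,0],[0.0038,0.0057,0,0,0,-0.05,0],[0.0038,0.0057,0,0,0,-0.05,0]]'
python3 -m jog '[[0.0038,0.0057,0,0,0,-0.05,0],[0.0038,0.0057,0,0,0,-0.05,0],[0.0038,0.0057,0,0,0,-0.05,0]]'
```

```text
time_s: 9.9
eef_pos: [480.6, -116.1, 27.5]
ee_rot: [-0.001, 0.999, 0.053, -0.002]
force: [-6.8, 1.6, 4.8]
grip_width: -0.004
grip_force: 3.6
time_s: 10.2
eef_pos: [494.0, -131.5, 27.5]
ee_rot: [-0.001, 0.992, 0.128, -0.002]
force: [-10.3, -2.2, 5.9]
grip_width: -0.002
grip_force: 5.7
```

```bash
python3 -m jog '[[0.0038,0.0057,-0.001,0,0,-0.05,0],[0.0038,0.0057,0,0,0,-0.05,0],[0.0038,0.0057,0,0,0,-0.05,0]]'
python3 -m jog '[[0.0038,0.0057,0,0,0,-0.05,0],[0.0038,0.0057,0,0,0,-0.05,0],[0.0038,0.0057,0,0,0,-0.05,0]]'
python3 - <<'E'
from h import *
import cv2
s=sense();im=eyes.capture("wrist");cv2.imwrite("pics/w4.png",im[:,:,::-1])
y=2*np.arctan2(s["ee_rot"][2],s["ee_rot"][1]);d=s["eef_pos"][:2]-[596.7,-30]
print(s["eef_pos"],s["force"],np.degrees(y),d@[np.cos(y),np.sin(y)],d@[np.sin(y),-np.cos(y)])
E
```

```text
time_s: 10.5
eef_pos: [510.5, -145.6, 28.2]
ee_rot: [0.0, 0.979, 0.202, -0.002]
force: [-7.6, -10.3, -1.4]
grip_width: -0.004
grip_force: 5.3
time_s: 10.8
eef_pos: [528.5, -156.9, 28.3]
ee_rot: [0.001, 0.962, 0.275, -0.002]
force: [-7.5, -14.0, -1.8]
grip_width: 0.0
grip_force: 6.9
[ 528.45768847 -156.91711409   28.34087173] [ -7.53981784 -14.03977474  -1.76367424] 31.886612952427978 -124.9869058197864 71.71638798141106
```

View pics/w4.png

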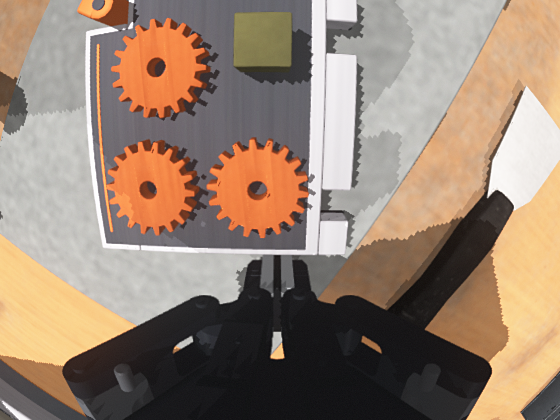

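```bash
python3 -m jog '[[0.0035,0.0072,0,0,0,-0.05,0],[0.0037,0.0063,0,0,0,-0.05,0]]'
python3 -m jog '[[0.0037,0.0063,0,0,0,-0.05,0],[0.0037,0.0062,0,0,0,-0.05,0]]'
```

```text
time_s: 11.05
eef_pos: [542.4, -163.7, 28.4]
ee_rot: [0.001, 0.947, 0.322, -0.001]
force: [-3.0, -8.2, -2.5]
grip_width: 0.006
grip_force: 3.4
time_s: 11.25
eef_pos: [556.2, -168.5, 28.5]
ee_rot: [0.001, 0.929, 0.369, -0.001]
force: [-1.8, -6.5, -2.7]
grip_width: 0.002
grip_force: 2.7
```

```bash
python3 -m jog '[[0.0038,0.0061,0,0,0,-0.05,0],[0.0038,0.0061,0,0,0,-0.05,0],[0.0038,0.0061,0,0,0,-0.05,0]]'
python3 -m jog '[[0.0038,0.0061,0,0,0,-0.05,0],[0.0038,0.0061,0,0,0,-0.05,0],[0.0038,0.0061,0,0,0,-0.05,0]]'
python3 - <<'E'
from h import *
s=sense()
y=2*np.arctan2(s["ee_rot"][2],s["ee_rot"][1]);d=s["eef_pos"][:2]-[596.7,-30];A=np.array([[np.cos(y),np.sin(y)],[np.sin(y),-np.cos(y)]])
print(np.degrees(y),A@d,A@s["force"][:2])
E
```

```text
time_s: 11.55
eef_pos: [577.5, -172.9, 28.5]
ee_rot: [0.001, 0.899, 0.438, -0.001]
force: [-1.5, -6.4, -2.1]
grip_width: 0.001
grip_force: 2.6
time_s: 11.85
eef_pos: [599.2, -174.2, 28.5]
ee_rot: [0.001, 0.864, 0.504, -0.0]
force: [0.5, -5.7, -2.6]
grip_width: -0.001
grip_force: 2.4
60.50038477851346 [-124.23962107   73.14659631] [-4.77164374  3.21745299]
```

```bash
python3 -m jog '[[0.0038,0.0061,0,0,0,-0.05,0],[0.0038,0.0061,0,0,0,-0.05,0],[0.0038,0.0061,0,0,0,-0.05,0],[0.0038,0.0061,0,0,0,-0.05,0]]'
python3 -m jog '[[0.0038,0.0061,0,0,0,-0.05,0],[0.0038,0.0061,0,0,0,-0.05,0],[0.0038,0.0061,0,0,0,-0.05,0],[0.0015,0.0024,0,0,0,-0.02,0]]'
python3 - <<'E'
from h import *
s=sense()
y=2*np.arctan2(s["ee_rot"][2],s["ee_rot"][1]);d=s["eef_pos"][:2]-[596.7,-30];A=np.array([[np.cos(y),np.sin(y)],[np.sin(y),-np.cos(y)]])
print(np.degrees(y),A@d,A@s["force"][:2])
E
```

```text
time_s: 12.25
eef_pos: [627.8, -170.7, 28.5]
ee_rot: [0.001, 0.809, 0.587, -0.0]
force: [0.2, -5.2, -1.4]
grip_width: 0.001
grip_force: 2.1
time_s: 12.65
eef_pos: [651.2, -163.0, 28.6]
ee_rot: [0.001, 0.757, 0.654, -0.0]
force: [0.3, -5.1, -2.1]
grip_width: 0.0
grip_force: 2.5
81.67142439753376 [-123.74536625   73.21391879] [-5.02712942  1.01563418]
```

Near the rail now; slower.

```bash
python3 -m jog '[[0.0015,0.0024,0,0,0,-0.02,0],[0.0015,0.0024,0,0,0,-0.02,0],[0.0015,0.0024,0,0,0,-0.02,0]]'
python3 -m jog '[[0.0015,0.0024,0,0,0,-0.02,0],[0.0015,0.0024,0,0,0,-0.02,0]]'
python3 -m jog '[[0.0015,0.0024,0,0,0,-0.02,0]]'
python3 -m jog '[[0.0015,0.0024,0,0,0,-0.02,0]]'
```

```text
time_s: 12.95
eef_pos: [658.6, -159.7, 28.7]
ee_rot: [0.001, 0.737, 0.676, -0.0]
force: [1.7, -5.3, -2.1]
grip_width: -0.0
grip_force: 2.5
time_s: 13.15
eef_pos: [663.7, -157.2, 28.7]
ee_rot: [0.001, 0.723, 0.69, -0.0]
force: [2.1, -4.9, -2.7]
grip_width: -0.001
grip_force: 2.6
time_s: 13.25
eef_pos: [666.2, -155.8, 28.8]
ee_rot: [0.001, 0.717, 0.698, -0.0]
force: [1.5, -5.3, -2.4]
grip_width: 0.001
grip_force: 2.6
time_s: 13.35
eef_pos: [668.7, -154.4, 28.8]
ee_rot: [0.001, 0.71, 0.705, -0.0]
force: [2.8, -6.0, -2.3]
grip_width: 0.001
grip_force: 2.7
```

```bash
python3 -m jog '[[0.001,0.0012,0,0,0,-0.01,0]]'
python3 -m jog '[[0.001,0.0012,0,0,0,-0.01,0]]'
python3 - <<'E'
from h import *
import cv2
s=sense();im=eyes.capture("wrist");cv2.imwrite("pics/w5.png",im[:,:,::-1])
y=2*np.arctan2(s["ee_rot"][2],s["ee_rot"][1]);d=s["eef_pos"][:2]-[596.7,-30];A=np.array([[np.cos(y),np.sin(y)],[np.sin(y),-np.cos(y)]])
print(np.degrees(y),A@d,A@s["force"][:2],s["wrist_torque"])
E
```

```text
time_s: 13.45
eef_pos: [670.0, -153.5, 28.8]
ee_rot: [0.001, 0.706, 0.708, 0.0]
force: [3.8, -5.9, -3.4]
grip_width: -0.001
grip_force: 3.2
time_s: 13.55
eef_pos: [671.3, -152.8, 28.9]
ee_rot: [0.002, 0.703, 0.712, -0.0]
force: [1.1, -10.5, -2.8]
grip_width: 0.004
grip_force: 5.5
90.72970178336894 [-123.78212842   72.98105883] [-10.50622817   0.98168423] [-1.85980166 -0.1390994  -0.02623578]
```

View pics/w5.png

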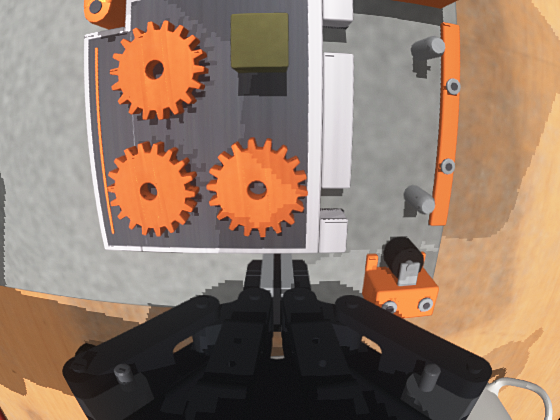

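```bash
python3 -m jog '[[0.0005,0,0,0,0,-0.005,0],[0,0,0,0,0,0,0],[0,0,0,0,0,0,0]]'
python3 - <<'E'
from h import *
s=sense()
print(s["eef_pos"],s["force"],s["ee_rot"])
y=2*np.arctan2(.712,.703);p=[671.3,-152.8,28.9];g=lambda u,v,z:wray(u,v,z,p,y).round(1)
a,b=g(108,246,26),g(346,251,26);print("near-side",a,b,np.degrees(np.arctan2(*(b-a)[::-1])))
print("pins",g(443,44,30),g(433,208,30),"post",g(100,6,40),"back edge",g(86,41,26), "silver edge",g(353,55,26))
E
```

```text
time_s: 13.9
eef_pos: [671.2, -152.9, 29.0]
ee_rot: [0.002, 0.701, 0.713, -0.0]
force: [3.4, -9.6, -3.1]
grip_width: 0.0
grip_force: 4.5
[ 671.18077999 -152.86059926   28.97593353] [ 3.37283729 -9.60104502 -3.12496073] [ 1.77492507e-03  7.01072191e-01  7.13088056e-01 -2.40407859e-04]
near-side [ 585.3 -141. ] [ 703.3 -140.1] 0.4369932345551796
pins [741.1 -42.8] [ 742.7 -117.1] post [597.4 -29.4] back edge [582.1 -40.3] silver edge [701.1 -52.3]
```

```bash
python3 -m jog '[[-0.006,0,0,0,0,0,0],[-0.006,0,0,0,0,0,0],[0,0,-0.04,0,0,0,0],[0,0,-0.04,0,0,0,0],[0,0,0,0,0,0,0]]'
python3 -m jog '[[0.028,-0.037,0,0,0,0.13,0],[0.028,-0.037,0,0,0,0,0],[0,0,0,0,0,0,0]]'
python3 - <<'E'
from h import *
s=sense()
y=2*np.arctan2(s["ee_rot"][2],s["ee_rot"][1]);A=np.array([[np.cos(y),np.sin(y)],[np.sin(y),-np.cos(y)]])
print(s["eef_pos"],np.degrees(y),A@(np.array([557,-82])-s["eef_pos"][:2]),"turn",y-.019)
E
```

```text
time_s: 14.4
eef_pos: [673.1, -164.2, 115.2]
ee_rot: [0.005, 0.701, 0.713, 0.002]
force: [1.1, 0.0, 0.3]
grip_width: -0.0
grip_force: 0.0
time_s: 14.7
eef_pos: [594.8, -99.8, 106.8]
ee_rot: [-0.004, 0.745, 0.667, -0.002]
force: [0.5, -0.6, 0.2]
grip_width: 0.001
grip_force: 0.0
[594.79854095 -99.76835403 106.802446  ] 83.70693579932407 [ 13.51803721 -39.51843586] turn 1.4419616364537167
```

```bash
python3 -m jog '[[0.0135,-0.0395,0,0,0,0,0],[0,0,0,0,0,0.131,0],[0,0,0,0,0,0.131,0],[0,0,0,0,0,0.131,0],[0,0,0,0,0,0.131,0]]'
python3 -m jog '[[0,0,0,0,0,0.131,0],[0,0,0,0,0,0.131,0],[0,0,0,0,0,0.131,0],[0,0,0,0,0,0.131,0],[0,0,0,0,0,0.131,0]]'
python3 -m jog '[[0,0,0,0,0,0.131,0],[0,0,0,0,0,0.131,0],[0,0,0,0,0,0,0],[0,0,0,0,0,0,0]]'
python3 - <<'E'
from h import *
import cv2
s=sense();im=eyes.capture("wrist");cv2.imwrite("pics/w6.png",im[:,:,::-1])
y=2*np.arctan2(s["ee_rot"][2],s["ee_rot"][1]);print(s["eef_pos"],np.degrees(y),s["ee_rot"])
E
```

```text
time_s: 15.2
eef_pos: [562.2, -86.3, 108.6]
ee_rot: [-0.0, 0.894, 0.448, 0.0]
force: [0.1, -1.0, 0.2]
grip_width: 0.003
grip_force: 0.0
time_s: 15.7
eef_pos: [562.2, -86.3, 108.5]
ee_rot: [-0.0, 0.991, 0.137, -0.0]
force: [0.3, 0.3, 1.0]
grip_width: -0.003
grip_force: 0.0
time_s: 16.1
eef_pos: [562.1, -86.2, 108.6]
ee_rot: [-0.0, 1.0, 0.011, -0.0]
force: [0.1, -0.5, 0.2]
grip_width: 0.001
grip_force: 0.0
[562.11677193 -86.24993485 108.6146489 ] 1.2108205102738647 [-1.13634143e-04  9.99944166e-01  1.05662055e-02 -8.63590485e-05]
```

View pics/w6.png

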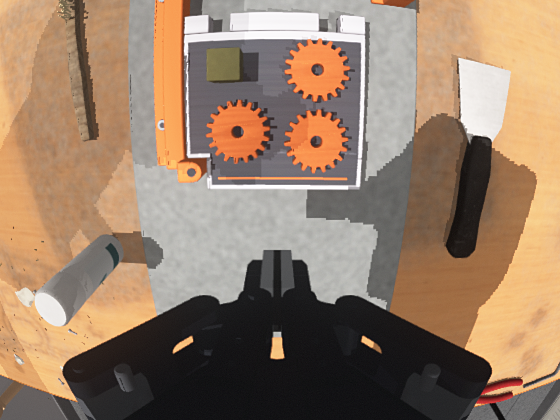

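```bash
python3 - <<'E'
from h import *
y=.0211;p=[562.1,-86.2,108.6];g=lambda u,v,z:wray(u,v,z,p,y).round(1)
print(g(209,188,26),g(361,188,26),"front R",g(365,17,26),"left front",g(186,16,26),"post",g(190,172,40),"notch",g(185,40,26))
E
python3 -m jog '[[0,-0.003,0.02,0,0,0,0],[0,0,0.03,0,0,0,0],[0,0,0.02,0,0,0,0],[0,0,0.011,0,0,0,0],[0,0,0,0,0,0,0]]'
```

```text
[581.3 -38. ] [ 583.8 -143.9] front R [ 702.3 -140.9] left front [700.6 -22. ] post [595.7 -28.7] notch [683.4 -21.9]
time_s: 16.65
eef_pos: [561.4, -83.0, 26.7]
ee_rot: [-0.0, 1.0, 0.01, -0.001]
force: [1.3, 0.5, -0.4]
grip_width: 0.001
grip_force: 0.0
```

```bash
python3 -m jog '[[0.004,0,0,0,0,0,0],[0.003,0,0,0,0,0,0],[0.002,0,0,0,0,0,0],[0.002,0,-0.0005,0,0,0,0],[0.002,0,-0.0005,0,0,0,0]]'
python3 -m jog '[[0.002,0,0,0,0,0,0],[0.002,0,0,0,0,0,0],[0.002,0,0,0,0,0,0],[0.002,0,0,0,0,0,0]]'
python3 -m jog '[[0.002,0,0,0,0,0,0],[0.002,0,0,0,0,0,0],[0.002,0,0,0,0,0,0],[0.002,0,0,0,0,0,0]]'
```

```text
time_s: 17.15
eef_pos: [574.4, -83.1, 28.9]
ee_rot: [0.0, 1.0, 0.009, -0.001]
force: [-3.8, -1.5, -2.6]
grip_width: 0.001
grip_force: 1.6
time_s: 17.55
eef_pos: [582.5, -82.9, 28.9]
ee_rot: [-0.0, 1.0, 0.009, -0.001]
force: [-5.7, -1.6, 1.6]
grip_width: 0.001
grip_force: 2.9
time_s: 17.95
eef_pos: [590.5, -82.8, 28.9]
ee_rot: [0.0, 1.0, 0.009, -0.001]
force: [-7.0, -2.0, 2.0]
grip_width: 0.001
grip_force: 2.9
```

```bash
python3 -m jog '[[0.002,0,-0.0003,0,0,0,0],[0.002,0,0,0,0,0,0],[0.002,0,0,0,0,0,0],[0.002,0,0,0,0,0,0]]'
python3 -m jog '[[0.002,0,0,0,0,0,0],[0.002,0,0,0,0,0,0],[0.002,0,0,0,0,0,0],[0.002,0,0,0,0,0,0]]'
python3 -m jog '[[0.001,0,0,0,0,0,0],[0.001,0,0,0,0,0,0],[0.001,0,0,0,0,0,0]]'
```

```text
time_s: 18.35
eef_pos: [598.4, -82.5, 28.9]
ee_rot: [-0.0, 1.0, 0.009, -0.001]
force: [-10.4, -2.1, 4.1]
grip_width: -0.001
grip_force: 5.2
time_s: 18.75
eef_pos: [606.4, -82.4, 29.0]
ee_rot: [-0.0, 1.0, 0.009, -0.001]
force: [-6.7, -1.8, 2.1]
grip_width: 0.002
grip_force: 3.7
time_s: 19.05
eef_pos: [609.4, -82.3, 29.0]
ee_rot: [-0.0, 1.0, 0.009, -0.001]
force: [-8.4, -2.4, 0.0]
grip_width: -0.001
grip_force: 3.7
```

Bump of the roller passed. Creep to the stop, one short step at a time.

```bash
python3 -m jog '[[0.001,0,-0.0002,0,0,0,0],[0.001,0,0,0,0,0,0],[0.001,0,0,0,0,0,0]]'
python3 -m jog '[[0.001,0,0,0,0,0,0],[0.001,0,0,0,0,0,0]]'
python3 -m jog '[[0.0005,0,0,0,0,0,0]]' 
```

```text
time_s: 19.35
eef_pos: [612.5, -82.3, 29.0]
ee_rot: [-0.0, 1.0, 0.009, -0.001]
force: [-6.5, -2.4, -0.9]
grip_width: 0.003
grip_force: 3.1
time_s: 19.55
eef_pos: [614.5, -82.2, 29.0]
ee_rot: [-0.0, 1.0, 0.009, -0.001]
force: [-6.8, -2.4, -0.6]
grip_width: -0.0
grip_force: 3.1
time_s: 19.65
eef_pos: [615.0, -82.2, 29.0]
ee_rot: [-0.0, 1.0, 0.009, -0.001]
force: [-6.2, -1.8, -0.8]
grip_width: 0.002
grip_force: 3.1
```

```bash
python3 -m jog '[[0.0005,0,0,0,0,0,0]]' | sed -n 1,4p;python3 -m jog '[[0.0005,0,0,0,0,0,0]]'| sed -n 1,4p
```

```text
time_s: 19.75
eef_pos: [615.5, -82.2, 29.0]
ee_rot: [-0.0, 1.0, 0.009, -0.001]
force: [-6.3, -2.9, -0.9]
time_s: 19.85
eef_pos: [616.0, -82.2, 29.0]
ee_rot: [-0.0, 1.0, 0.009, -0.001]
force: [-6.2, -3.0, -0.6]
```

```bash
python3 -m jog '[[0.0005,0,0,0,0,0,0]]' | sed -n '2p;4p';python3 -m jog '[[0.0005,0,0,0,0,0,0]]'| sed -n '2p;4p'
```

```text
eef_pos: [616.4, -82.2, 29.0]
force: [-7.9, -1.4, 0.6]
eef_pos: [616.5, -82.2, 29.0]
force: [-10.5, -3.3, 2.7]
```

```bash
python3 -m jog '[[0.0005,0,0,0,0,0,0]]' | sed -n '2p;4p';python3 -m jog '[[0.0004,0,0,0,0,0,0]]'| sed -n '2p;4p'
```

```text
eef_pos: [616.5, -82.2, 29.0]
force: [-14.1, -2.4, 3.5]
eef_pos: [616.5, -82.2, 29.0]
force: [-15.2, -3.1, 5.8]
```

```bash
python3 -m jog '[[0.0002,0,-0.0002,0,0,0,0],[0,0,0,0,0,0,0]]'| sed -n '2p;4p'
python3 -m jog '[[0,0,0,0,0,0,0],[0,0,0,0,0,0,0]]'| sed -n '2p;4p'
```

```text
eef_pos: [616.5, -82.2, 29.0]
force: [-14.4, -3.4, 3.1]
eef_pos: [616.5, -82.2, 29.0]
force: [-13.3, -2.0, 3.7]
```

```bash
python3 -m jog '[[0.0004,0,0,0,0,0,0]]'| sed -n '2p;4p'
python3 -m jog '[[0.0001,0,0,0,0,0,0],[0,0,0,0,0,0,0]]'| sed -n '2p;4p'
python3 -m jog '[[0.0001,0,0,0,0,0,0],[0,0,0,0,0,0,0],[0,0,0,0,0,0,0]]'| sed -n '2p;4p'
python3 -m jog '[[0,0,0,0,0,0,0],[0,0,0,0,0,0,0],[0,0,0,0,0,0,0]]'| sed -n '2p;4p'
```

```text
eef_pos: [616.6, -82.2, 29.0]
force: [-18.2, -3.5, 5.7]
eef_pos: [616.6, -82.2, 29.0]
force: [-17.1, -3.0, 4.7]
eef_pos: [616.6, -82.2, 29.0]
force: [-17.6, -2.6, 5.5]
eef_pos: [616.6, -82.2, 29.0]
force: [-18.0, -3.6, 5.1]
```

Held at 17–18 N for over 0.5 s. Let go and check.

```bash
python3 -m jog '[[-0.002,0,0,0,0,0,0],[-0.008,0,0,0,0,0,0],[-0.015,0,0,0,0,0,0],[-0.015,0,-0.02,0,0,0,0],[0,0,-0.04,0,0,0,0]]'
python3 -m jog '[[0,0,-0.03,0,0,0,0],[0,0,0,0,0,0,0],[0,0,0,0,0,0,0]]' | sed -n '2p;4p'
python3 - <<'E'
from h import *
import cv2
s=sense();im=eyes.capture("wrist");cv2.imwrite("pics/w7.png",im[:,:,::-1]);print(s["eef_pos"],s["ee_rot"])
E
```

```text
time_s: 22.05
eef_pos: [576.9, -82.2, 88.1]
ee_rot: [-0.001, 1.0, 0.009, -0.002]
force: [0.9, -0.0, 0.4]
grip_width: -0.002
grip_force: 0.0
eef_pos: [579.5, -82.7, 120.0]
force: [0.2, -0.4, -0.4]
[579.50521444 -82.74352067 119.98688219] [1.89275667e-04 9.99959262e-01 8.95413673e-03 1.12365333e-03]
```

View pics/w7.png

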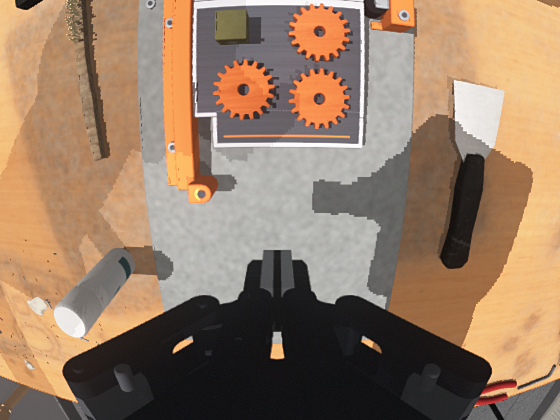

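```bash
python3 - <<'E'
from h import *
from rig import finish_job
y=.0179;p=[579.5,-82.7,120];g=lambda u,v,z:wray(u,v,z,p,y).round(1)
a,b=g(215,147,26),g(361,147,26);po=g(203,195,40);print(a,b,"post",po,"edge past post (want 30):",(a+b)[0]/2-po[0])
print(finish_job())
E
```

```text
[626.  -37.4] [ 628.4 -141.2] post [594.5 -30.7] edge past post (want 30): 32.700000000000045
the job is handed in; nothing more can be done
None
```

The bed is home on both pins and flush along the rail: it was pressed at about 17–18 N for over half a second, then released, and the job is handed in. The last picture puts its near edge 33 mm past the post against 30 mm nominal, with roughly 2 mm of camera error; no verdict came back.

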